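Let the tested cell out of the test chamber with the release lever

TASK

A battery cell is shut in behind the heavy yellow flap of the test chamber. With the fingers closed, put their tips on the middle of the red pad and press it down: it is on the long end of the release lever, whose short end raises the flap. Keep it down until the cell has rolled out into the tray, then let the lever come back up gently under the finger so that the flap closes without slamming, and move clear. Only press the lever (do not grip it or lift it off its bearing), touch neither the flap nor the cell, and leave the other things standing round the station as they are.

Things in the scene. Friction and masses are not known exactly. Their poses are not given: they have to be found in the camera images.
- station: Fixed green base plate and frame, about 312 x 136 x 100 mm. Origin on the bench under the lever's pivot; x along the lever from long to short end, y towards the chute side, z up. Chute inside: y 36 to 96 mm; grey chamber at x 58 to 130 mm, 100 mm high, two guard bars over its open top; ramp falling 12 degrees to -x; tray at its foot. Moved and turned about z between runs.
- fulcrum (a point): Centre of the V-shaped bearing that carries the lever's axle, fixed to the station, 85 mm above the bench.
- tray_center (a point): Middle of the white plastic floor of the catch tray, 9 mm above the bench. Tray inside: x from -33 to +33 mm and y from -30 to +30 mm about this point; its walls are 44 mm high above the bench, with the ramp's foot (6 mm higher than the tray's floor) on the +x side.
- lever: Loose aluminium bar, 18 mm wide, 8 thick; its 10 mm steel axle only rests in an open V bearing. Origin at the axle's centre, x to the short end; frame level at rest (long end then 14 degrees up). Arms 170 and 60 mm; the toe lies under the flap's steel arm; a counterweight brings it back to rest. Fully pressed it has turned 0.5 rad and meets a rubber stop under the long end.
- lever_pad (a point): Centre of the top face of the round red pad (30 mm diameter, 6 mm thick) on the lever's long end, 155 mm from the axle. About 133 mm above the bench at rest and 56 mm fully pressed; in between it moves on an arc about the axle, not more than about 8 mm sideways. Pressing it takes about 1 to 6 N until the stop.
- flap (a joint): Turn of the heavy yellow steel flap (about 1.4 kg, hidden variation) about its horizontal hinge, rad: 0 = hanging shut, growing as it is raised; about 0.8 when the lever is fully pressed; the cell gets out at about 0.55 to 0.6. It falls shut by its own weight.
- flap_plate: The yellow flap itself (56 mm wide, 45 mm high, 38 mm thick with its weight block), together with the steel arm over the lever's toe. Origin on the hinge axis in line with the lever; y along the hinge.
- cell: Loose AA-size battery cell, 14 mm diameter, 50 mm long, dark with an orange end, lying across the ramp behind the flap. y along the cell; origin on its surface (turns as it rolls).
- cell_center (a point): Centre of the cell.
- glue_bottle: Bystander: small white bottle with a red pointed cap, 27 mm diameter, 72 mm high, standing loose beside the lever's long arm. Origin at the centre of its underside.
- relay: Bystander: small clear-cased relay, 27 x 21 x 34 mm, loose beside the lever's bearing. Origin at the centre of its underside.
- thread_spool: Bystander: spool of red thread, 33 mm diameter, 68 mm high, standing loose beside the tray. Origin at the centre of its underside.
There are look-alikes about, which are no part of the job. There is more than one size of the lever; the job needs the larger.

How it is judged:
By the outcome, as a careful person would: the job done as asked, in the order asked, and still so for the second after the job is handed in, with the robot touching nothing.
It also fails if it takes over 35 s, if anything falls off the work surface, if the arm or the gripper's body presses on something with over 40 N, if the wrist force passes 120 N, or if a joint passes its speed limit or range.

ROBOT

A 6-joint arm with a two-finger parallel gripper is mounted at the origin on a cart in front of the work surface, level with it; the furniture and walls round the work are solid. World frame = base frame: x ahead of the robot, y to its left, z up, the work surface at z = 0. Lengths are in mm, angles in rad, forces in N, time in s.
With the tool pointing down it reaches from about 350 to 875 mm from the base axis. Payload 4.2 kg.
Tool frame: the origin (TCP) lies at the very end of the fingers, on their centre line; the grasp point (between the pads) lies 19 mm behind it; z points along the fingers, y is the line along which they close (so a half turn about z gives the same grasp; the last joint's range is limited). The gripper opens to 85 mm and grips with 20 to 120 N. Pads are 22 mm wide; open, the fingers measure 114 mm over their backs; the gripper's body (76 mm by 85 mm) begins 54 mm behind the grasp point. The pads swing forward as they close: fully open they stand 13 mm farther back than shut.
Start: joints at [-1.086, 0.385, 0.008, 0, -1.194, -0.259], TCP at [139.946, -609.109, 231.312] pointing down, gripper open.
Joint ranges: [-3.14, 3.14], [-1.21, 2.06], [-1.07, 1.41], [-3.16, 2.05], [-2.99, -0.16], [-3.1, 3.1]. Speed limits (rad/s): [2.79, 2.79, 3.14, 3.14, 3.14, 3.14].

INTERFACE

Orientations are given as a unit quaternion [x, y, z, w].
In Python, from bench import arm, optics gives the robot as it stands. The module is installed in compiled form; this text tells all that it offers.
- The arm moves only by the tool step_arm, never from a script. Its argument "motion" is a list of rows, each an object with "dr": the turn, a rotation vector about the tool's x, y, z in units of 8 degrees (1.0 is 8 degrees), a list of three; "slide": the shift along the tool's x, y, z in mm, a list of three; "jaw": the finger opening in mm, from 0 to 85.4. A call has exactly 8 rows; each row is the pose to reach, as a shift and turn from the pose commanded when the call began, along the tool's axes at that moment; what a row does not reach only later rows make up. A row lasts 1/8 s, in which the tool goes at most 62.5 mm and 10.7 degrees, less where a joint would pass 70% of its speed; a pose out of reach is approached as far as the arm can. A call with a gripper value outside its range is refused whole. The fingers move at their own pace and stop on an object; the grip force is fixed at half the most. Time passes only in rows, so rows that repeat a pose let the fingers close, or fill a call up. It gives the time, the measured TCP pose, the force, the opening and the grip force at its end, in the units of the state.
- arm.read_state(): the state, without advancing time (a new reading comes with each control period).
- optics.get_image(name): name is "scene" or "top" or "wrist"; returns the picture (420x560x3 uint8, blue, green, red); there is no depth.
- optics.camera_info(name): a dict with "camera_matrix" (3x3 intrinsics, pixels), "view" (4x4, takes a point from world to camera coordinates); the wrist camera has in their place "T_tool_cam" (4x4, takes a point from camera to tool coordinates, whose origin is the TCP and whose axes are the flange's). Camera axes: x right, y up, looking along -z (the intrinsics and any distortion apply to the point x, -y, -z); pixel columns grow to the right and rows downward; lengths in mm; the calibration is good to about 2 mm. A picture is of the moment at which its call begins: read the wrist's pose just before it. camera_info takes no time and is no camera call.
- arm.job_done(): hands the job in; it is judged then, once.
The state is a dict: "clock": time; "joints": joint angles; "joint_vel": joint speeds; "joint_efforts": joint torques, N m; "position": TCP position; "ee_rot": TCP orientation; "contact_force": force on the tool from outside, world axes, zero at the start; "wrist_torque": the same for the moment, N m; "gripper_width": finger opening in mm; "grasp_force": force on a finger pad.
Only numpy, scipy, OpenCV 4.12 (cv2) and the standard library are available. Lean on these libraries where they do the work, as an engineer would, in place of code of your own. Each camera call takes 0.05 s, during which the arm holds its last target. There are 200 camera calls.

## Working session

There is one attempt and no reset: what is moved stays moved. The work goes in short steps, Python scripts to look and compute and a tool call to move; the robot and the scene stay as the last step left them, time stands still between calls to the robot, and variables do not carry over. Pictures are saved under pics/ and viewed, at most 10 in all, crops included, and the job is handed in when it is done.

Besides the shell and the picture viewer there is one more tool, called after "Request:" as name(argument=value, ...), one argument or row to a line, values as JSON. step_arm: Moves the arm, as the interface text tells. Its arguments: {"type":"object","properties":{"motion":{"type":"array","items":{"type":"object","properties":{"dr":{"type":"array","items":{"type":"number"}},"slide":{"type":"array","items":{"type":"number"}},"jaw":{"type":"number"}}}}},"required":["motion"]}

```bash
mkdir -p pics
python3 - <<'E'
from bench import arm,optics
import cv2,numpy as np
s=arm.read_state();print({k:np.round(v,3).tolist() for k,v in s.items()})
for n in("scene","top"):
    cv2.imwrite(f"pics/{n}0.png",optics.get_image(n))
for n in("scene","top","wrist"):
    print(n,{k:(np.round(v,3).tolist() if not isinstance(v,str) else v) for k,v in optics.camera_info(n).items()})
E
```

```text
{'clock': 0.0, 'joints': [-1.086, 0.386, 0.007, -0.001, -1.194, -0.259], 'joint_vel': [-0.001, 0.002, -0.001, 0.0, -0.0, 0.001], 'joint_efforts': [0.001, -39.229, 18.84, 4.186, -0.005, 0.0], 'position': [139.811, -608.538, 230.227], 'ee_rot': [-0.113, 0.994, 0.001, -0.0], 'contact_force': [0.073, -0.25, 0.414], 'wrist_torque': [-0.01, 0.052, -0.03], 'grasp_force': 0.0, 'gripper_width': 85.469}
scene {'camera_matrix': [[416.884, 0.0, 283.724], [0.0, 416.884, 209.971], [0.0, 0.0, 1.0]], 'view': [[0.451, -0.892, 0.026, -383.837], [0.37, 0.214, 0.904, -302.103], [-0.812, -0.398, 0.427, -452.584], [0.0, 0.0, 0.0, 1.0]]}
top {'camera_matrix': [[434.326, 0.0, 279.236], [0.0, 434.326, 216.283], [0.0, 0.0, 1.0]], 'view': [[0.027, -1.0, 0.003, -133.806], [0.992, 0.027, 0.122, -598.164], [-0.122, 0.0, 0.993, -1013.198], [0.0, 0.0, 0.0, 1.0]]}
wrist {'camera_matrix': [[300.717, 0.0, 276.801], [0.0, 300.717, 209.649], [0.0, 0.0, 1.0]], 'T_tool_cam': [[-0.0, 0.945, 0.326, 83.349], [1.0, 0.0, -0.0, -0.629], [-0.0, 0.326, -0.945, -142.83], [0.0, 0.0, 0.0, 1.0]]}
```

View pics/scene0.png

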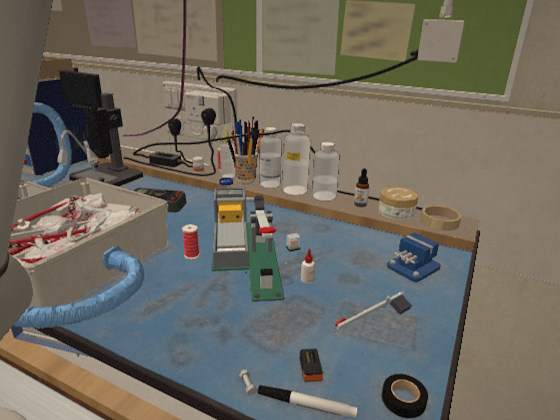

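View pics/top0.png

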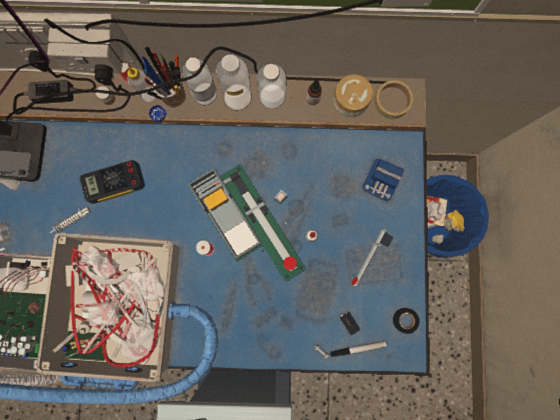

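The top view shows the pad at about (290,264), the lever running to (238,180), the tray at (241,238), the glue bottle at (312,236) and the spool at (204,247). The smaller look-alike lever is at (370,258). In the scene view the pad is at about (263,229).

```bash
cat > h.py <<'E'
import cv2,numpy as np
from bench import arm,optics
from scipy.spatial.transform import Rotation as R
def red(im,box):
    x0,y0,x1,y1=box; h=cv2.cvtColor(im,cv2.COLOR_BGR2HSV)
    m=(((h[...,0]<8)|(h[...,0]>172))&(h[...,1]>150)&(h[...,2]>90)).astype(np.uint8)
    k=np.zeros_like(m);k[y0:y1,x0:x1]=1
    n,l,st,c=cv2.connectedComponentsWithStats(m*k)
    return [(st[i].tolist(),c[i].round(1).tolist()) for i in range(1,n) if st[i,4]>15]
def ray(n,uv,s=None):
    i=optics.camera_info(n);K=np.array(i["camera_matrix"])
    if n=="wrist":
        T=np.eye(4);T[:3,:3]=R.from_quat(s["ee_rot"]).as_matrix();T[:3,3]=s["position"]
        T=T@np.array(i["T_tool_cam"])
    else: T=np.linalg.inv(np.array(i["view"]))
    d=np.linalg.inv(K)@[uv[0],uv[1],1]; d=T[:3,:3]@(d*[1,-1,-1])
    return T[:3,3],d/np.linalg.norm(d)
def plane(o,d,z): return o+d*(z-o[2])/d[2]
def tri(rs):
    A=sum(np.eye(3)-np.outer(d,d) for o,d in rs);b=sum((np.eye(3)-np.outer(d,d))@o for o,d in rs)
    return np.linalg.solve(A,b)
E
python3 - <<'E'
from h import *
a=cv2.imread("pics/scene0.png");b=cv2.imread("pics/top0.png")
print(red(a,(225,190,300,260)));print(red(b,(270,240,310,290)))
print("tray",plane(*ray("top",(241,238)),9),"fulc",plane(*ray("top",(256,212)),85),"bottle",plane(*ray("top",(312,236)),70),"relay",plane(*ray("top",(281,196)),34))
c=np.hstack([cv2.resize(a[180:310,170:330],None,fx=2.5,fy=2.5,interpolation=2),cv2.resize(b[155:285,180:340],None,fx=2.5,fy=2.5,interpolation=2)])
cv2.imwrite("pics/crop.png",c)
E
```

```text
[([259, 227, 16, 6, 87], [266.5, 229.6])]
[([283, 257, 14, 13, 136], [289.7, 262.7])]
tray [548.45933588 -24.93333495   9.        ] fulc [604.12193368 -63.87147823  85.        ] bottle [ 553.27848838 -195.22803395   70.        ] relay [ 651.79105899 -120.73310853   34.        ]
```

View pics/crop.png

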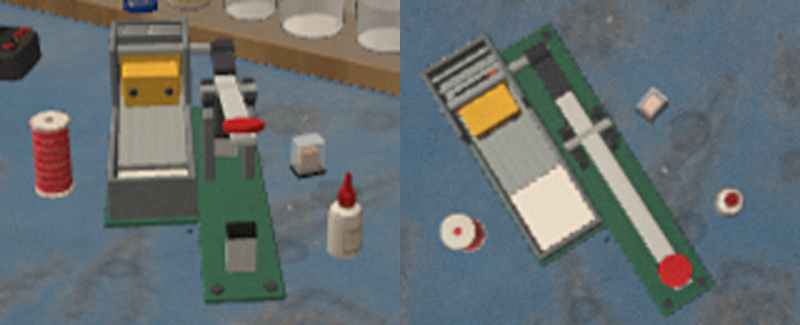

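The crop shows the lever's axle crossing at top pixel (255,210) and the pad disc at the long end. The gripper's path over the pad is free: the bottle is about 60 mm to the side.

Run:
```python
from h import *
p=tri([ray("scene",(266.5,229.3)),ray("top",(289.7,262.5))]);print("pad",p)
pt=plane(*ray("top",(289.7,262.5)),133);f=plane(*ray("top",(255.2,210.2)),88);print(pt,f)
v=f-pt;print("dist",np.hypot(*v[:2]),"yaw",np.degrees(np.arctan2(v[1],v[0])))
s=arm.read_state();Rm=R.from_quat(s["ee_rot"]).as_matrix();print(Rm.round(3))
print("tool delta to 60 above pad",Rm.T@(pt+[0,0,60]-s["position"]))
```

```text
pad [ 489.90469676 -143.77666461  129.67762258]
[ 489.49929208 -143.07352951  133.        ] [607.85624838 -62.05455215  88.        ]
dist 143.4309722393333 yaw 34.39284033517662
[[-0.975 -0.224 -0.001]
 [-0.224  0.975  0.002]
 [ 0.     0.002 -1.   ]]
tool delta to 60 above pad [-444.95303665  375.47587208   38.03400683]
```

Request:
step_arm(
  motion=[
    {"slide": [-20,17,0],"dr": [0,0,-0.3],"jaw": 0},
    {"slide": [-55,46,0],"dr": [0,0,-0.7],"jaw": 0},
    {"slide": [-95,80,0],"dr": [0,0,-1.1],"jaw": 0},
    {"slide": [-135,114,0],"dr": [0,0,-1.5],"jaw": 0},
    {"slide": [-175,148,0],"dr": [0,0,-1.9],"jaw": 0},
    {"slide": [-215,181,0],"dr": [0,0,-2.3],"jaw": 0},
    {"slide": [-255,215,0],"dr": [0,0,-2.6],"jaw": 0},
    {"slide": [-290,245,0],"dr": [0,0,-2.6],"jaw": 0},
  ],
)

```text
clock: 1.1
position: [368.4, -303.7, 231.1]
ee_rot: [-0.291, 0.957, 0.0, -0.0]
contact_force: [0.0, -1.0, -0.6]
gripper_width: -0.5
grasp_force: 0.0
```

Run:
```python
from h import *
s=arm.read_state();Rm=R.from_quat(s["ee_rot"]).as_matrix();print(s["clock"],s["position"],s["gripper_width"],Rm.round(3))
print(Rm.T@(np.array([489,-143.5,190])-s["position"]))
```

```text
1.1 [ 368.37442302 -303.69165148  231.12769999] -0.4994487000295056 [[-0.831 -0.556 -0.   ]
 [-0.556  0.831  0.   ]
 [ 0.     0.    -1.   ]]
[-189.32547209   66.0741838    41.1515563 ]
```

Request:
step_arm(
  motion=[
    {"slide": [-25,9,5],"dr": [0,0,0],"jaw": 0},
    {"slide": [-60,21,13],"dr": [0,0,0],"jaw": 0},
    {"slide": [-95,33,20],"dr": [0,0,0],"jaw": 0},
    {"slide": [-130,45,28],"dr": [0,0,0],"jaw": 0},
    {"slide": [-160,56,35],"dr": [0,0,0],"jaw": 0},
    {"slide": [-180,63,40],"dr": [0,0,0],"jaw": 0},
    {"slide": [-189,66,41],"dr": [0,0,0],"jaw": 0},
    {"slide": [-189,66,41],"dr": [0,0,0],"jaw": 0},
  ],
)

```text
clock: 2.1
position: [488.3, -145.6, 190.3]
ee_rot: [-0.29, 0.957, 0.0, -0.0]
contact_force: [-0.9, 0.4, 0.2]
gripper_width: -0.1
grasp_force: 0.0
```

Run:
```python
from h import *
s=arm.read_state();print(s["clock"],s["position"],s["joint_vel"])
a=optics.get_image("wrist");cv2.imwrite("pics/w1.png",a)
r=red(a,(0,0,560,420));print(r)
b=max(r,key=lambda t:t[0][4])[1]
print(plane(*ray("wrist",b,s),133))
print("tri top+wrist",tri([ray("wrist",b,s),ray("top",(289.7,262.5)),ray("scene",(266.5,229.3))]))
```

```text
2.1 [ 488.27680684 -145.56166468  190.28678041] [-0.01698063 -0.01155912 -0.00642852  0.00077834 -0.00336259  0.00459765]
[([150, 60, 21, 16, 256], [160.0, 67.3]), ([259, 212, 40, 35, 1119], [278.6, 228.8]), ([189, 217, 14, 17, 180], [195.2, 224.7]), ([385, 283, 40, 40, 851], [401.5, 300.5]), ([518, 370, 10, 5, 31], [521.9, 371.2]), ([521, 377, 6, 9, 33], [523.4, 380.3]), ([533, 392, 7, 4, 16], [535.6, 393.9]), ([541, 395, 5, 7, 19], [543.1, 398.1])]
[ 488.0438967  -145.15320163  133.        ]
tri top+wrist [ 489.62249035 -143.99318518  129.61478723]
```

View pics/w1.png

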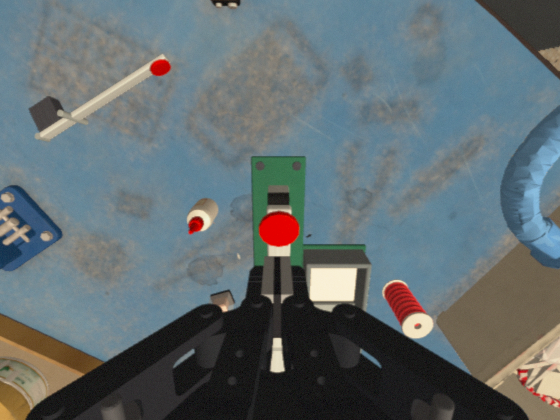

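The pad is at (279,229), the bottle is at (200,215) and the spool at (408,308). The fingers are nearly over the pad and the way down is clear.

Request:
step_arm(
  motion=[
    {"slide": [0,0,8],"dr": [0,0,0],"jaw": 0},
    {"slide": [0,0,18],"dr": [0,0,0],"jaw": 0},
    {"slide": [0,0,28],"dr": [0,0,0],"jaw": 0},
    {"slide": [0,0,38],"dr": [0,0,0],"jaw": 0},
    {"slide": [0,0,44],"dr": [0,0,0],"jaw": 0},
    {"slide": [0,0,47],"dr": [0,0,0],"jaw": 0},
    {"slide": [0,0,47],"dr": [0,0,0],"jaw": 0},
    {"slide": [0,0,47],"dr": [0,0,0],"jaw": 0},
  ],
)

```text
clock: 3.15
position: [488.6, -145.5, 143.6]
ee_rot: [-0.29, 0.957, -0.0, 0.0]
contact_force: [0.1, 1.0, 0.9]
gripper_width: -0.1
grasp_force: 0.0
```

Run:
```python
from h import *
s=arm.read_state();print(s["clock"],s["position"],s["contact_force"])
Rm=R.from_quat(s["ee_rot"]).as_matrix();print(Rm.T@(np.array([489.5,-143.8,133])-s["position"]))
a=optics.get_image("wrist");b=optics.get_image("scene")
c=np.hstack([cv2.resize(a[150:350,190:370],(540,600)),cv2.resize(b[160:310,200:265+0*1],(260,600))]);cv2.imwrite("pics/w2.png",c)
```

```text
3.15 [ 488.55536798 -145.53354907  143.6254007 ] [0.1376834  1.02463289 0.85271743]
[-1.74223498  0.92185084 10.62598091]
```

View pics/w2.png

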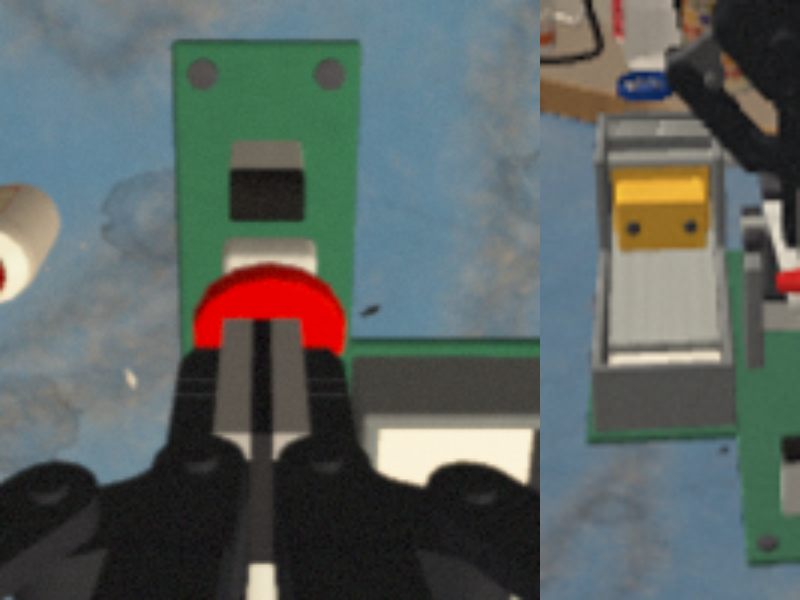

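Request:
step_arm(
  motion=[
    {"slide": [-1,1,4],"dr": [0,0,0],"jaw": 0},
    {"slide": [-1,1,8],"dr": [0,0,0],"jaw": 0},
    {"slide": [-0.5,1,12],"dr": [0,0,0],"jaw": 0},
    {"slide": [0.5,1,16],"dr": [0,0,0],"jaw": 0},
    {"slide": [2,1,21],"dr": [0,0,0],"jaw": 0},
    {"slide": [3,1,26],"dr": [0,0,0],"jaw": 0},
    {"slide": [4,1,31],"dr": [0,0,0],"jaw": 0},
    {"slide": [5,1,36],"dr": [0,0,0],"jaw": 0},
  ],
)

```text
clock: 4.25
position: [483.8, -147.5, 107.2]
ee_rot: [-0.29, 0.957, -0.0, 0.0]
contact_force: [-0.1, -0.4, 3.4]
gripper_width: -0.2
grasp_force: 1.7
```

Request:
step_arm(
  motion=[
    {"slide": [0.5,0,6],"dr": [0,0,0],"jaw": 0},
    {"slide": [1,0,12],"dr": [0,0,0],"jaw": 0},
    {"slide": [1.5,0,19],"dr": [0,0,0],"jaw": 0},
    {"slide": [1.5,0,26],"dr": [0,0,0],"jaw": 0},
    {"slide": [1.5,0,33],"dr": [0,0,0],"jaw": 0},
    {"slide": [1,0,40],"dr": [0,0,0],"jaw": 0},
    {"slide": [0.5,0,45],"dr": [0,0,0],"jaw": 0},
    {"slide": [0,0,48],"dr": [0,0,0],"jaw": 0},
  ],
)

```text
clock: 5.25
position: [483.9, -147.4, 59.0]
ee_rot: [-0.29, 0.957, -0.0, 0.0]
contact_force: [1.8, 1.9, 2.5]
gripper_width: -0.0
grasp_force: 1.3
```

Run:
```python
from h import *
s=arm.read_state();print(s["clock"],s["position"],s["contact_force"])
a=optics.get_image("top");b=optics.get_image("scene")
c=np.hstack([cv2.resize(a[155:285,180:280],(400,520)),cv2.resize(b[180:310,200:300],(400,520))]);cv2.imwrite("pics/p3.png",c)
```

```text
5.25 [ 483.90269532 -147.3561913    58.97697302] [1.79576484 1.90974011 2.54923435]
```

View pics/p3.png

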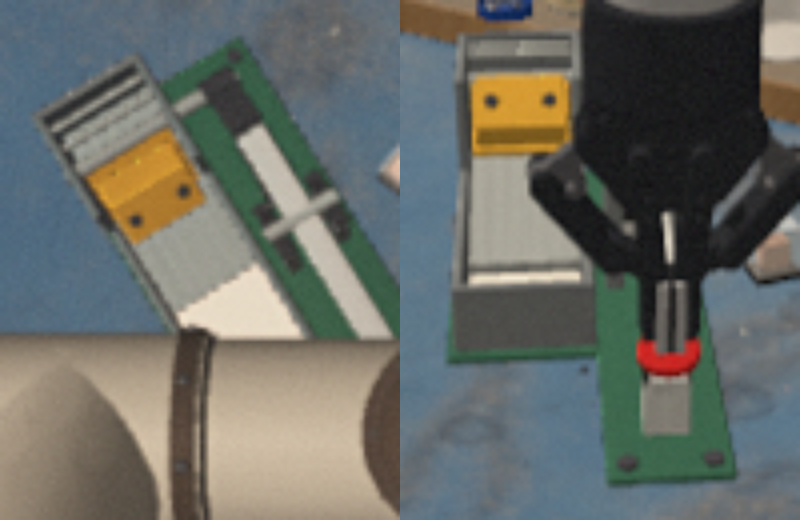

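The flap is raised and the lever is almost on its stop. The cell isn't visible yet, since the tray is hidden by the arm and the front wall. I'll hold and check with the wrist camera.

Request:
step_arm(
  motion=[
    {"slide": [0,0,1],"dr": [0,0,0],"jaw": 0},
    {"slide": [0,0,2],"dr": [0,0,0],"jaw": 0},
    {"slide": [0,0,2],"dr": [0,0,0],"jaw": 0},
    {"slide": [0,0,2],"dr": [0,0,0],"jaw": 0},
    {"slide": [0,0,2],"dr": [0,0,0],"jaw": 0},
    {"slide": [0,0,2],"dr": [0,0,0],"jaw": 0},
    {"slide": [0,0,2],"dr": [0,0,0],"jaw": 0},
    {"slide": [0,0,2],"dr": [0,0,0],"jaw": 0},
  ],
)

```text
clock: 6.35
position: [483.6, -147.5, 57.8]
ee_rot: [-0.29, 0.957, -0.0, 0.0]
contact_force: [-0.7, 1.0, 5.4]
gripper_width: -0.1
grasp_force: 2.4
```

Run:
```python
from h import *
s=arm.read_state();print(s["clock"],s["position"],s["contact_force"])
a=optics.get_image("wrist");b=optics.get_image("scene")
c=np.hstack([cv2.resize(a[150:420,200:500],(540,486)),cv2.resize(b[180:300,200:260],(243,486))]);cv2.imwrite("pics/p4.png",c)
```

```text
6.35 [ 483.61601507 -147.51621198   57.80064891] [-0.65531874  0.96299199  5.39047413]
```

View pics/p4.png

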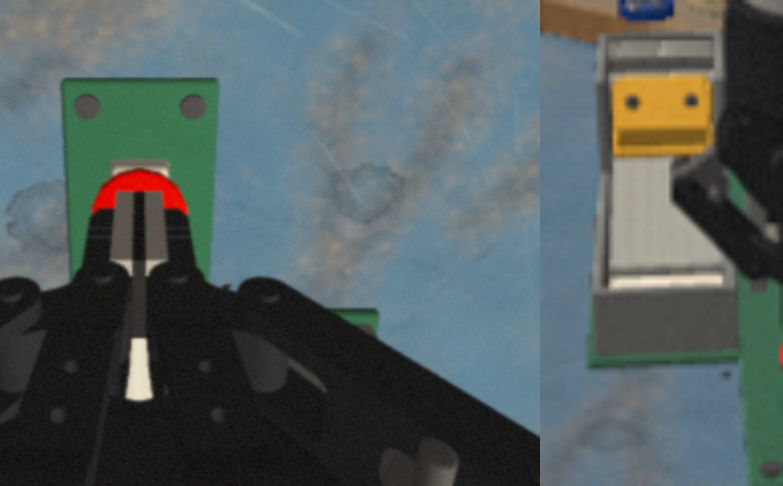

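The wrist view (pad at crop (140,195)) doesn't show the tray. The scene view shows an empty ramp and nothing under the raised flap. I'll check whether the cell's orange end, seen between the guard bars at the start, is gone from the chamber.

Run:
```python
from h import *
a=cv2.imread("pics/top0.png");b=optics.get_image("top")
x0,y0,x1,y1=188,165,262,262
c=np.hstack([cv2.resize(i[y0:y1,x0:x1],(395,518),interpolation=2) for i in(a,b)]);cv2.imwrite("pics/p5.png",c)
```

```text
(no output)
```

View pics/p5.png

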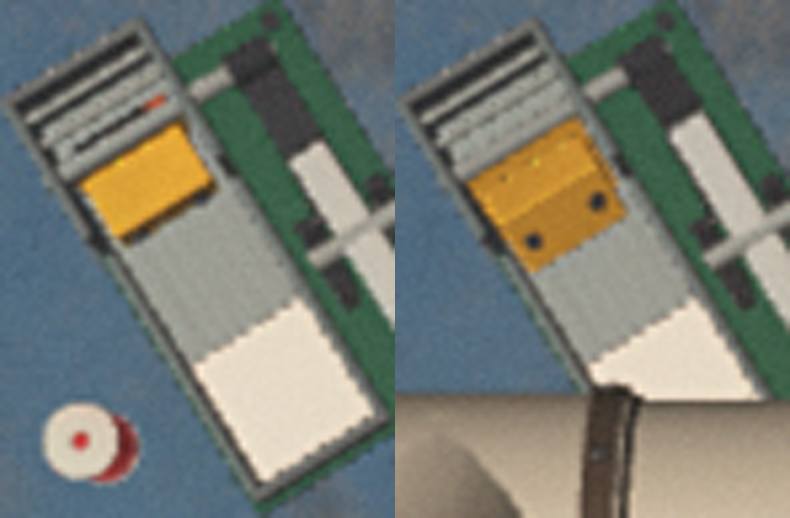

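At the start the cell, dark with an orange end, showed at crop (140,105) between the guard bars. It is now gone from the chamber and from the ramp, so it must be in the hidden front part of the tray. I'll let the lever up slowly along its arc.

Request:
step_arm(
  motion=[
    {"slide": [0.3,0,-3],"dr": [0,0,0],"jaw": 0},
    {"slide": [0.8,0,-6],"dr": [0,0,0],"jaw": 0},
    {"slide": [1.3,0,-10],"dr": [0,0,0],"jaw": 0},
    {"slide": [1.7,0,-14],"dr": [0,0,0],"jaw": 0},
    {"slide": [2,0,-18],"dr": [0,0,0],"jaw": 0},
    {"slide": [2.3,0,-22],"dr": [0,0,0],"jaw": 0},
    {"slide": [2.5,0,-26],"dr": [0,0,0],"jaw": 0},
    {"slide": [2.5,0,-30],"dr": [0,0,0],"jaw": 0},
  ],
)

```text
clock: 7.5
position: [481.5, -148.9, 87.7]
ee_rot: [-0.29, 0.957, -0.0, 0.0]
contact_force: [0.1, 0.5, 3.7]
gripper_width: 0.0
grasp_force: 1.6
```

Request:
step_arm(
  motion=[
    {"slide": [0,0,-4],"dr": [0,0,0],"jaw": 0},
    {"slide": [-0.3,0,-8],"dr": [0,0,0],"jaw": 0},
    {"slide": [-0.7,0,-12],"dr": [0,0,0],"jaw": 0},
    {"slide": [-1.2,0,-16],"dr": [0,0,0],"jaw": 0},
    {"slide": [-1.8,0,-19],"dr": [0,0,0],"jaw": 0},
    {"slide": [-2.2,0,-22],"dr": [0,0,0],"jaw": 0},
    {"slide": [-2.8,0,-25],"dr": [0,0,0],"jaw": 0},
    {"slide": [-3.3,0,-28],"dr": [0,0,0],"jaw": 0},
  ],
)

```text
clock: 8.5
position: [483.9, -147.1, 115.4]
ee_rot: [-0.29, 0.957, 0.0, -0.0]
contact_force: [-0.2, -0.9, 2.6]
gripper_width: 0.0
grasp_force: 1.3
```

Still in contact. The last 18 mm go slower.

Request:
step_arm(
  motion=[
    {"slide": [-0.5,0,-2],"dr": [0,0,0],"jaw": 0},
    {"slide": [-1,0,-4],"dr": [0,0,0],"jaw": 0},
    {"slide": [-1.5,0,-6],"dr": [0,0,0],"jaw": 0},
    {"slide": [-2,0,-8],"dr": [0,0,0],"jaw": 0},
    {"slide": [-2.5,0,-10],"dr": [0,0,0],"jaw": 0},
    {"slide": [-3,0,-12],"dr": [0,0,0],"jaw": 0},
    {"slide": [-3.5,0,-14],"dr": [0,0,0],"jaw": 0},
    {"slide": [-4,0,-15],"dr": [0,0,0],"jaw": 0},
  ],
)

```text
clock: 9.5
position: [487.6, -144.8, 130.4]
ee_rot: [-0.29, 0.957, 0.0, 0.0]
contact_force: [0.4, 0.0, 0.7]
gripper_width: -0.2
grasp_force: 0.6
```

Request:
step_arm(
  motion=[
    {"slide": [-0.5,0,-1.5],"dr": [0,0,0],"jaw": 0},
    {"slide": [-0.5,0,-3],"dr": [0,0,0],"jaw": 0},
    {"slide": [-0.5,0,-5],"dr": [0,0,0],"jaw": 0},
    {"slide": [-0.5,0,-7],"dr": [0,0,0],"jaw": 0},
    {"slide": [-0.5,0,-12],"dr": [0,0,0],"jaw": 0},
    {"slide": [-0.5,0,-22],"dr": [0,0,0],"jaw": 0},
    {"slide": [-0.5,0,-38],"dr": [0,0,0],"jaw": 0},
    {"slide": [-0.5,0,-60],"dr": [0,0,0],"jaw": 0},
  ],
)

```text
clock: 10.5
position: [487.7, -144.6, 191.1]
ee_rot: [-0.29, 0.957, 0.0, -0.0]
contact_force: [0.5, 0.3, 0.4]
gripper_width: 0.4
grasp_force: 0.0
```

Request:
step_arm(
  motion=[
    {"slide": [15,-5,-15],"dr": [0,0,0],"jaw": 0},
    {"slide": [40,-15,-25],"dr": [0,0,0],"jaw": 0},
    {"slide": [70,-30,-30],"dr": [0,0,0],"jaw": 0},
    {"slide": [105,-45,-30],"dr": [0,0,0],"jaw": 0},
    {"slide": [135,-60,-30],"dr": [0,0,0],"jaw": 0},
    {"slide": [155,-68,-30],"dr": [0,0,0],"jaw": 0},
    {"slide": [160,-70,-30],"dr": [0,0,0],"jaw": 0},
    {"slide": [160,-70,-30],"dr": [0,0,0],"jaw": 0},
  ],
)

```text
clock: 11.5
position: [393.4, -291.8, 220.5]
ee_rot: [-0.29, 0.957, -0.0, 0.0]
contact_force: [-0.3, 0.7, 0.3]
gripper_width: 0.2
grasp_force: 0.0
```

Run:
```python
from h import *
s=arm.read_state();print(s["clock"],s["position"],s["contact_force"])
a=optics.get_image("top");b=optics.get_image("scene")
c=np.hstack([cv2.resize(a[155:285,180:330],(450,390),interpolation=2),cv2.resize(b[180:310,170:286],(348,390),interpolation=2)]);cv2.imwrite("pics/p6.png",c)
```

```text
11.5 [ 393.39606859 -291.81187528  220.50801222] [-0.27814155  0.71531783  0.26308604]
```

View pics/p6.png

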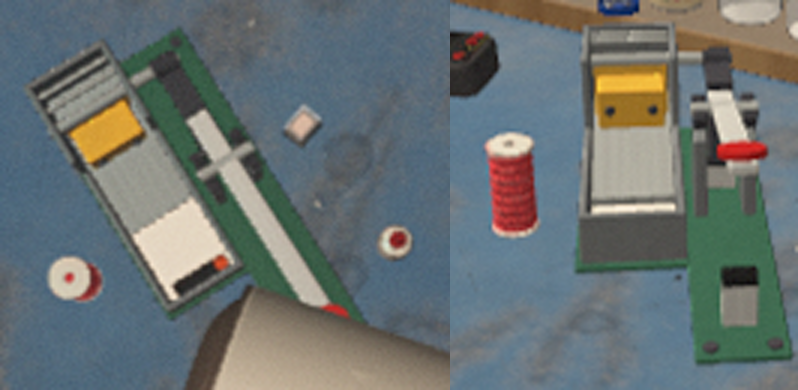

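The cell lies in the tray at crop (200,277). The flap is shut, the lever is at rest on its bearing, and the bottle, relay and spool stand where they were.

```bash
python3 -c "
from bench import arm
print(arm.job_done())"
```

```text
the job is handed in; nothing more can be done
None
```

The job is handed in: the cell is in the tray, the flap was let down slowly and is shut, the lever is back at rest, the bystanders are where they were, and the arm is clear, at about 11.5 s on the clock.

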